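# Put the tray of loose fuses away in the rack bay

### The job

Carry the open tray of loose fuses level over to the grey rack, without spilling one, and set it down gently on the rack's porch. Then slide it in under the roof until it has pushed the buffer at the back fully in against its firm stop; press, do not ram, and let go. Leave everything else on the bench where it is.

Things in the scene. Friction and masses are not known exactly. Their poses are not given: they have to be found in the camera images.
- tray_grip (a point): Point on the handle of the open grey tray, 45 mm above the tray's underside, over its centre; x along the handle, z up. The handle is an upright fin 10 mm thick along x; its middle 56 mm rises to 62 mm above the underside (elsewhere 20 mm).
- tray: The open grey plastic tray, 120 mm (x) by 110 mm (y), floor 4 mm thick, outer walls 14 mm high and 4 mm thick, 0.17 to 0.34 kg empty. Its two ends are alike. Origin under its centre, axes as tray_grip.
- rack: Fixed grey rack: open porch in front, roofed bay behind. Origin on the bench, mid-width, straight below the roof's front edge; x points into the bay. Its floor is 18 mm above the bench; porch x -150 to 0 mm, bay 0 to 167 mm. Side guides leave a channel 124 mm wide and are 14 mm high on the porch.
- roof_edge (a point): Middle of the lower front edge of the rack's roof, 80 mm above the rack floor; x points into the bay. The roof is 8 mm thick; a row of breakers 72 mm high stands on it from 72 mm behind the edge.
- buffer (a joint): Travel of the rubber-faced buffer bar (80 mm wide, 5 to 23 mm above the floor) inside the bay, m: 0 out (start), 0.012 at its firm end stop. Yields at about 4 N, stays where pushed. Its depth is not reported and must be felt for: at 0 its face is 74 to 109 mm behind the roof edge, so with the tray home the tray's front wall is 34 mm before to 1 mm behind the edge.
- fuse0: Loose cartridge fuse in the tray: white ceramic cylinder with steel caps, 10 mm diameter, 38 mm long, 12 g, lying and free to roll. Origin at its centre, y along its length.
- fuse1: Loose cartridge fuse in the tray: white ceramic cylinder with steel caps, 10 mm diameter, 38 mm long, 12 g, lying and free to roll. Origin at its centre, y along its length.
- fuse2: Loose cartridge fuse in the tray: white ceramic cylinder with steel caps, 10 mm diameter, 38 mm long, 12 g, lying and free to roll. Origin at its centre, y along its length.
- fuse3: Loose cartridge fuse in the tray: white ceramic cylinder with steel caps, 10 mm diameter, 38 mm long, 12 g, lying and free to roll. Origin at its centre, y along its length.
- fuse4: Loose cartridge fuse in the tray: white ceramic cylinder with steel caps, 10 mm diameter, 38 mm long, 12 g, lying and free to roll. Origin at its centre, y along its length.
- fuse5: Loose cartridge fuse in the tray: white ceramic cylinder with steel caps, 10 mm diameter, 38 mm long, 12 g, lying and free to roll. Origin at its centre, y along its length.
- contactor: Bystander, loose: black contactor block, 75 x 45 x 72 mm. Origin under its middle.
- breakers: Bystander, loose: two white breakers on a piece of steel rail, 120 x 70 x 78 mm. Origin under its middle.
- pliers: Bystander, loose: pliers lying flat, about 160 mm long, 12 mm high. Origin under its middle.
- screwdriver: Bystander, loose: screwdriver lying flat, 200 mm long. Origin under its middle.
- relay: Bystander, loose: small relay with a clear cover on a black base, 50 x 32 x 55 mm. Origin under its middle.
- drill: Bystander, loose: cordless drill lying on its side, about 200 mm long, 60 mm high. Origin under its middle.
- lamp: Bystander, loose: white lamp holder with a bulb, 70 x 70 x 120 mm. Origin under its middle.
Mind the look-alikes: they are no part of the job. What is shaped like the tray but brown or green is not meant.

How it is judged:
At the end, for the whole second after the job is handed in: The tray stands flat on the rack floor between the guides (tilt under 0.05 rad, at most 12 mm off the middle), at rest, under the roof with the buffer pushed in at least 9.5 of its 12 mm; all six fuses lie inside the tray (value of joint buffer above 0.0095 m and x of tray_grip in the frame of rack above 0.015 m and z of tray_grip in the frame of rack between 0.059 and 0.067 m and y of tray_grip in the frame of rack between -0.012 and 0.012 m and angle between tray_grip's own z axis and vertical below 0.05 rad and linear speed of tray below 0.02 m/s and z of each of fuse0, fuse1, fuse2, fuse3, fuse4, fuse5 in the frame of tray_grip below -0.02 m and not (x of fuse0 in the frame of tray_grip above 0.062 m or x of fuse0 in the frame of tray_grip below -0.062 m or y of fuse0 in the frame of tray_grip above 0.057 m or y of fuse0 in the frame of tray_grip below -0.057 m or z of fuse0 in the frame of tray_grip below -0.055 m) and not (x of fuse1 in the frame of tray_grip above 0.062 m or x of fuse1 in the frame of tray_grip below -0.062 m or y of fuse1 in the frame of tray_grip above 0.057 m or y of fuse1 in the frame of tray_grip below -0.057 m or z of fuse1 in the frame of tray_grip below -0.055 m) and not (x of fuse2 in the frame of tray_grip above 0.062 m or x of fuse2 in the frame of tray_grip below -0.062 m or y of fuse2 in the frame of tray_grip above 0.057 m or y of fuse2 in the frame of tray_grip below -0.057 m or z of fuse2 in the frame of tray_grip below -0.055 m) and not (x of fuse3 in the frame of tray_grip above 0.062 m or x of fuse3 in the frame of tray_grip below -0.062 m or y of fuse3 in the frame of tray_grip above 0.057 m or y of fuse3 in the frame of tray_grip below -0.057 m or z of fuse3 in the frame of tray_grip below -0.055 m) and not (x of fuse4 in the frame of tray_grip above 0.062 m or x of fuse4 in the frame of tray_grip below -0.062 m or y of fuse4 in the frame of tray_grip above 0.057 m or y of fuse4 in the frame of tray_grip below -0.057 m or z of fuse4 in the frame of tray_grip below -0.055 m) and not (x of fuse5 in the frame of tray_grip above 0.062 m or x of fuse5 in the frame of tray_grip below -0.062 m or y of fuse5 in the frame of tray_grip above 0.057 m or y of fuse5 in the frame of tray_grip below -0.057 m or z of fuse5 in the frame of tray_grip below -0.055 m)); the robot touches nothing.
It fails at once if a fuse leaves the tray ((x of fuse0 in the frame of tray_grip above 0.062 m or x of fuse0 in the frame of tray_grip below -0.062 m or y of fuse0 in the frame of tray_grip above 0.057 m or y of fuse0 in the frame of tray_grip below -0.057 m or z of fuse0 in the frame of tray_grip below -0.055 m) or (x of fuse1 in the frame of tray_grip above 0.062 m or x of fuse1 in the frame of tray_grip below -0.062 m or y of fuse1 in the frame of tray_grip above 0.057 m or y of fuse1 in the frame of tray_grip below -0.057 m or z of fuse1 in the frame of tray_grip below -0.055 m) or (x of fuse2 in the frame of tray_grip above 0.062 m or x of fuse2 in the frame of tray_grip below -0.062 m or y of fuse2 in the frame of tray_grip above 0.057 m or y of fuse2 in the frame of tray_grip below -0.057 m or z of fuse2 in the frame of tray_grip below -0.055 m) or (x of fuse3 in the frame of tray_grip above 0.062 m or x of fuse3 in the frame of tray_grip below -0.062 m or y of fuse3 in the frame of tray_grip above 0.057 m or y of fuse3 in the frame of tray_grip below -0.057 m or z of fuse3 in the frame of tray_grip below -0.055 m) or (x of fuse4 in the frame of tray_grip above 0.062 m or x of fuse4 in the frame of tray_grip below -0.062 m or y of fuse4 in the frame of tray_grip above 0.057 m or y of fuse4 in the frame of tray_grip below -0.057 m or z of fuse4 in the frame of tray_grip below -0.055 m) or (x of fuse5 in the frame of tray_grip above 0.062 m or x of fuse5 in the frame of tray_grip below -0.062 m or y of fuse5 in the frame of tray_grip above 0.057 m or y of fuse5 in the frame of tray_grip below -0.057 m or z of fuse5 in the frame of tray_grip below -0.055 m)).
It fails at once if the tray is tipped by more than 0.35 rad (20 degrees) (angle between tray_grip's own z axis and vertical above 0.35 rad).
It fails at once if the tray is rammed into the rack or its buffer, or dropped on it (more than 60 N between them) (contact force between tray and rack above 60 N).
It fails at once if a bystander is moved by more than 30 mm (distance of any of contactor, breakers, pliers, screwdriver, relay, drill, lamp from where it was at the start of the episode above 0.03 m).
It also fails if it takes over 64 s, if anything falls off the work surface, if the arm or the gripper's body presses on something with over 40 N, if the wrist force passes 120 N, or if a joint passes its speed limit or range.

### The arm

A 6-joint arm with a two-finger parallel gripper is mounted at the origin on the work surface. World frame = base frame: x ahead of the robot, y to its left, z up, the work surface at z = 0. Lengths are in m, angles in rad, forces in N, time in s.
With the tool pointing down it reaches from about 0.225 to 0.875 m from the base axis. Payload 3.4 kg.
Tool frame: the origin (TCP) lies on the mounting face of the last link; the fingertips stand 173 mm ahead of it and the grasp point (between the pads) lies 155 mm ahead of it; x points along the fingers, y is the direction in which the jaws open and shut, and the axes are right-handed (so a half turn about x gives the same grasp; the last joint's range is limited). The gripper opens to 85 mm and grips with 20 to 120 N. Pads are 22 mm wide; open, the fingers measure 114 mm over their backs; the gripper's body (76 mm by 85 mm) begins 54 mm behind the grasp point. The pads swing forward as they close: fully open they stand 13 mm farther back than shut.
Start: joints at [-1.441, 0.276, 1.505, -0, 1.361, -0.121], TCP at [0.143, -0.557, 0.405] pointing down, gripper open.
Joint ranges: [-2.89, 2.89], [-0.75, 2.08], [0.22, 2.7], [-1.18, 4.32], [0.11, 2.71], [-2.7, 2.7]. Speed limits (rad/s): [2.57, 2.57, 3.14, 3.14, 3.14, 3.14].

### API

Orientations are given as a unit quaternion [w, x, y, z].
In Python, from rig import manip gives the robot as it stands.
- The arm moves only by the tool arm_command, never from a script. Its argument "targets" is a list of rows, each an object with "dp": the shift along the tool's x, y, z in m, a list of three; "turn": the turn, a rotation vector about the tool's x, y, z in degrees, a list of three; "grip": the opening, from -1 (shut) to 1 (fully open). In form: [{"dp": [tx, ty, tz], "turn": [wx, wy, wz], "grip": grip}, ...]. A call has 1 to 8 rows; each row shifts and turns the commanded pose from where the row before left it, along the tool's axes as they then stand; what a row does not reach is not made up. A row lasts 1/10 s, in which the tool goes at most 50 mm and 8.59 degrees, less where a joint would pass 70% of its speed; a pose out of reach is approached as far as the arm can. A call with a gripper value outside its range is refused whole. The fingers move at their own pace and stop on an object; "grip_force" is the grip in N (left out, the last holds). Time passes only in rows, so rows that do not move let the fingers close. It gives the time, the measured TCP pose, the force and the opening at its end, in the units of the state.
- manip.get_state(): the state, without advancing time (a new reading comes with each control period).
- manip.get_image(name): name is "scene" or "top" or "wrist"; returns the picture (480x640x3 uint8, red, green, blue); there is no depth.
- manip.calibration(name): a dict with "fx", "fy", "cx", "cy" (pixels), "k1" (the pictures are not rectified: a ray, as slopes to the right and down, at radius r is drawn at 1 + k1 r^2 times it, then the intrinsics apply), "R" (3x3) and "t" (3): a world point X has camera coordinates R X + t. Camera axes: x right, y down, z forward; pixel columns grow to the right and rows downward; lengths in m; the calibration is good to about 2 mm. A picture is of the moment at which its call begins: read the wrist's pose just before it. calibration takes no time and is no camera call; for the wrist camera it gives the pose at the moment of the call.
- manip.sign_off(): hands the job in, once; it reports no verdict.
The state is a dict: "clock": time; "qpos": joint angles; "qd": joint speeds; "effort": joint torques, N m; "position": TCP position; "ee_rot": TCP orientation; "contact_force": force on the tool from outside, world axes, zero at the start; "moment": the same for the moment, N m; "width": finger opening in m.
Only numpy, scipy, OpenCV 4.12 (cv2) and the standard library are available. Lean on these libraries where they do the work, as an engineer would, in place of code of your own. Each camera call takes 0.05 s, during which the arm holds its last target.

## Working session

There is one attempt and no reset: what is moved stays moved. The work goes in short steps, Python scripts to look and compute and a tool call to move; the robot and the scene stay as the last step left them, time stands still between calls to the robot, and variables do not carry over. Pictures are saved under pics/ and viewed, and the job is handed in when it is done.

Besides the shell and the picture viewer there is one more tool, called by a JSON object that holds its "op" and its "data". arm_command: Moves the arm, as the interface text tells. Its arguments: {"type":"object","properties":{"targets":{"type":"array"},"grip_force":{"type":"number"}},"required":["targets"]}

```bash
ls; mkdir -p pics
python3 - <<'E'
from rig import manip
import cv2, numpy as np
s=manip.get_state(); print(s)
for n in ("scene","top","wrist"):
    c=manip.calibration(n); print(n,{k:np.round(v,4).tolist() for k,v in c.items()})
    im=manip.get_image(n); cv2.imwrite(f"pics/{n}0.png",im[:,:,::-1])
E
```

```text
pics
{'clock': 0.0, 'qpos': array([-1.44098812e+00,  2.76615882e-01,  1.50614895e+00,  9.30794162e-06,
        1.36069629e+00, -1.21009169e-01]), 'qd': array([ 0.00108511, -0.0001648 , -0.00086553, -0.0004813 ,  0.00034757,
       -0.00109546]), 'effort': array([ 1.78496786e-03, -4.16763926e+01, -2.45802963e+01, -4.95109873e-07,
        1.10570889e-02, -1.59130019e-05]), 'position': array([ 0.14267638, -0.55679899,  0.4038212 ]), 'ee_rot': array([ 0.08778374,  0.7015537 ,  0.08910496, -0.70155308]), 'contact_force': array([-0.37201677,  0.38903541,  0.47220218]), 'moment': array([-0.00071834, -0.05546885,  0.02794415]), 'width': 0.08549771441529522}
scene {'fx': 554.0582, 'fy': 554.0582, 'cx': 319.3823, 'cy': 235.4979, 'k1': -0.0376, 'R': [[-0.3397, 0.9405, 0.0021], [0.5707, 0.2079, -0.7944], [-0.7476, -0.2686, -0.6074]], 't': [0.1812, -0.1967, 1.8693]}
top {'fx': 571.7249, 'fy': 571.7249, 'cx': 325.8299, 'cy': 234.3469, 'k1': 0.002, 'R': [[-0.0294, -0.9996, 0.0052], [-0.9872, 0.0282, -0.1569], [0.1567, -0.0098, -0.9876]], 't': [0.0131, 0.51, 1.4343]}
wrist {'fx': 353.8822, 'fy': 353.8822, 'cx': 323.9692, 'cy': 236.9885, 'k1': -0.0657, 'R': [[0.2474, -0.9689, -0.0006], [-0.9333, -0.2385, 0.2685], [-0.2603, -0.0658, -0.9633]], 't': [-0.5741, -0.0342, 0.3774]}
```

View pics/scene0.png

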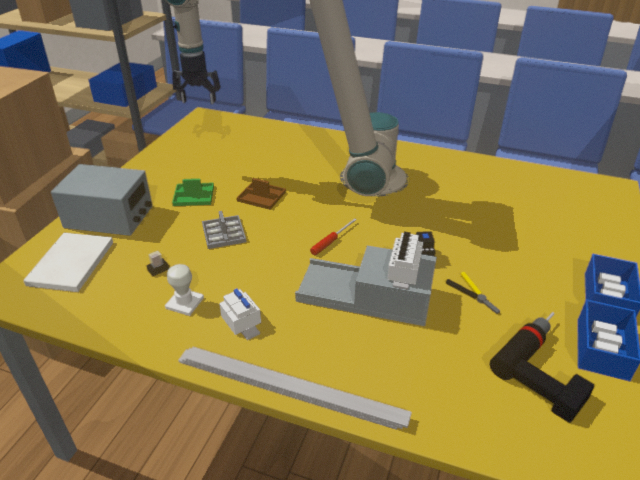

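View pics/top0.png

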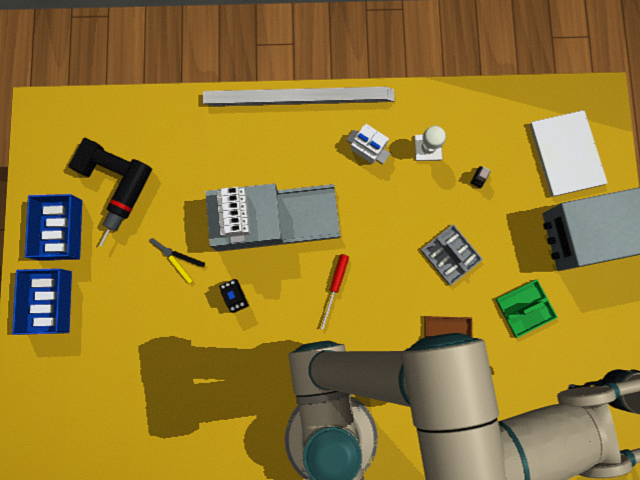

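View pics/wrist0.png

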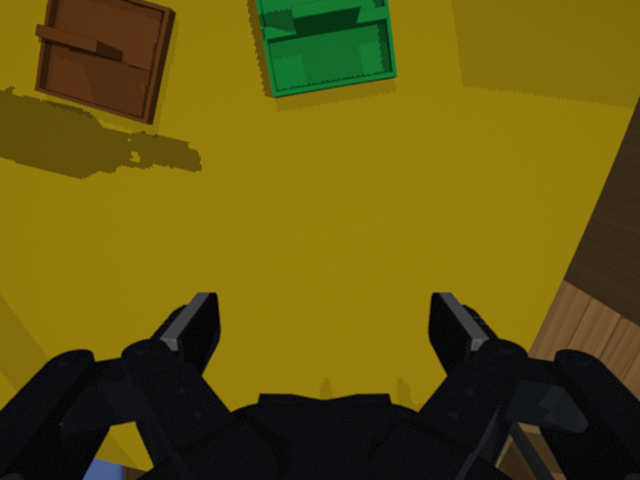

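The candidates for the tray, by top-view pixel, are grey with fuses (450,255), brown (447,328) and green (525,307). The grey one matches the description. The rack is at (270,215), with its porch on the right and its bay on the left. Next I'll take a close crop.

```bash
cat > h.py <<'E'
import cv2, numpy as np
from rig import manip
def K(c): return np.array([[c['fx'],0,c['cx']],[0,c['fy'],c['cy']],[0,0,1.]])
def und(c,px):
    px=np.atleast_2d(np.array(px,float))
    return cv2.undistortPoints(px[:,None,:],K(c),np.array([c['k1'],0,0,0,0.])).reshape(-1,2)
def ray(c,px):
    n=und(c,px); d=np.c_[n,np.ones(len(n))]@c['R']; o=-np.array(c['R']).T@np.array(c['t']); return o,d
def plane(c,px,z):
    o,d=ray(c,px); s=(z-o[2])/d[:,2]; return o+s[:,None]*d
def proj(c,X):
    X=np.atleast_2d(np.array(X,float)); p=X@np.array(c['R']).T+np.array(c['t']); n=p[:,:2]/p[:,2:]
    r=(n**2).sum(1,keepdims=True); n=n*(1+c['k1']*r); return n*[c['fx'],c['fy']]+[c['cx'],c['cy']]
def tri(c1,p1,c2,p2):
    A=[];o1,d1=ray(c1,p1);o2,d2=ray(c2,p2);out=[]
    for a,b in zip(d1,d2):
        M=np.c_[a,-b]; st=np.linalg.lstsq(M,o2-o1,rcond=None)[0]
        P,Q=o1+st[0]*a,o2+st[1]*b; out.append(np.r_[(P+Q)/2,np.linalg.norm(P-Q)])
    return np.array(out)
E
python3 - <<'E'
import cv2,numpy as np
t=cv2.imread('pics/top0.png');s=cv2.imread('pics/scene0.png')
a=cv2.resize(t[205:305,400:500],(500,500),interpolation=cv2.INTER_CUBIC)
cv2.imwrite('pics/crop_tray_top.png',a)
b=cv2.resize(t[170:260,195:355],(800,450),interpolation=cv2.INTER_CUBIC); cv2.imwrite('pics/crop_rack_top.png',b)
b=cv2.resize(s[220:330,290:450],(800,550),interpolation=cv2.INTER_CUBIC); cv2.imwrite('pics/crop_rack_scene.png',b)
E
```

```text
(no output)
```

View pics/crop_tray_top.png

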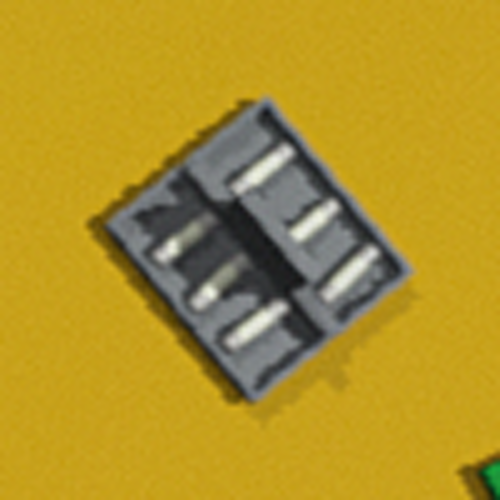

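View pics/crop_rack_top.png

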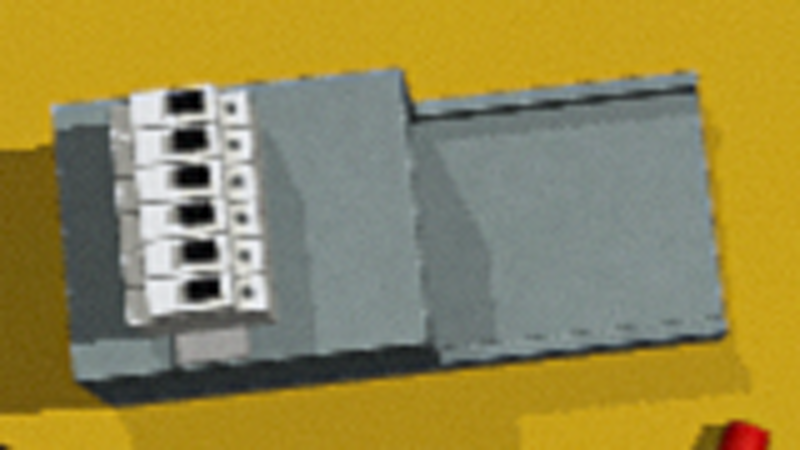

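View pics/crop_rack_scene.png

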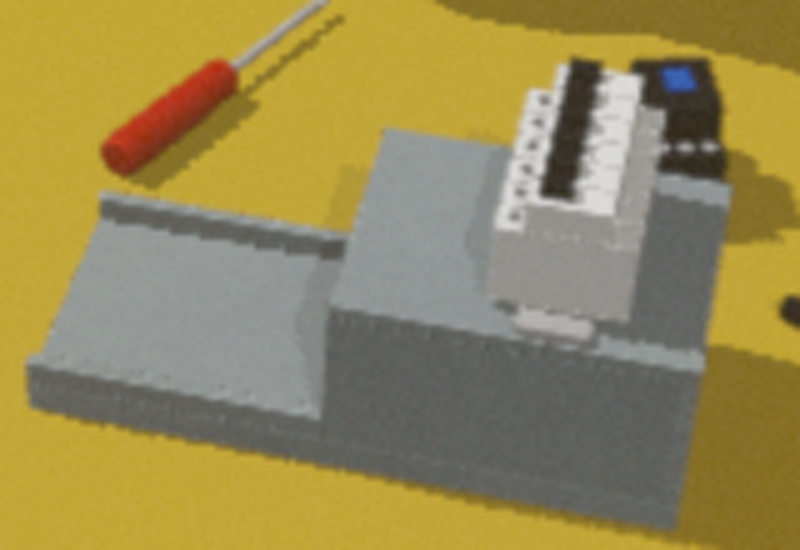

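The crop confirms the choice: a grey tray holding six fuses, its fin running from about crop (200,180) to (330,340), parallel to the longer side. Next I'll measure the tray and the rack.

Run:
```python
from h import *
ct=manip.calibration('top');cs=manip.calibration('scene');cw=manip.calibration('wrist')
t=cv2.imread('pics/top0.png')
hsv=cv2.cvtColor(t,cv2.COLOR_BGR2HSV)
m=((hsv[...,1]<110)).astype(np.uint8)*255
r=np.zeros_like(m); r[212:292,410:490]=m[212:292,410:490]
r=cv2.morphologyEx(r,cv2.MORPH_CLOSE,np.ones((5,5)))
cn=max(cv2.findContours(r,0,2)[0],key=cv2.contourArea)
W=plane(ct,cn[:,0,:].astype(float),0.012)[:,:2]
rect=cv2.minAreaRect((W*1000).astype(np.float32)); print('tray',rect,cv2.boxPoints(rect))
px=np.array([[268,98],[412,270],[255,402],[108,222]])/5-0.4+[400,205]
P=plane(ct,px,0.014)[:,:2];print(P.round(4).tolist(),[round(np.linalg.norm(P[i]-P[i-1]),4) for i in range(4)],P.mean(0))
tp=np.array([[402,70],[428,345],[697,72],[727,332]])/5-0.4+[195,170]
sp=np.array([[330,305],[388,130],[28,360],[103,195]])/5-0.4+[290,220]
T=tri(ct,tp,cs,sp);print(T.round(4))
A=plane(ct,tp[:2],0.106);B=plane(ct,tp[2:],0.032);print(A,B)
A=plane(cs,sp[:2],0.106);B=plane(cs,sp[2:],0.032);print(A,B)
print('cam',-cw['R'].T@cw['t'])
```

```text
tray ((452.4737548828125, -328.7704772949219), (121.3782730102539, 112.87117004394531), 36.63524627685547) [[ 370.09756 -319.69803]
 [ 437.44986 -410.27158]
 [ 534.85    -337.84293]
 [ 467.49765 -247.26938]]
[[0.5318, -0.3383], [0.4385, -0.4077], [0.3722, -0.3213], [0.4683, -0.2503]] [np.float64(0.1085), np.float64(0.1162), np.float64(0.109), np.float64(0.1195)] [ 0.45270458 -0.32940833]
[[ 0.6313  0.1237  0.1052  0.0033]
 [ 0.4924  0.1128  0.1034  0.0025]
 [ 0.644  -0.0257  0.0333  0.0032]
 [ 0.5062 -0.0374  0.0286  0.0024]]
[[0.63153066 0.12203241 0.106     ]
 [0.49230455 0.11140676 0.106     ]] [[ 0.64485426 -0.02720139  0.032     ]
 [ 0.50603705 -0.03837457  0.032     ]]
[[0.63177007 0.12554648 0.106     ]
 [0.4952146  0.11477573 0.106     ]] [[ 0.64242056 -0.02464649  0.032     ]
 [ 0.50979476 -0.03469863  0.032     ]]
cam [ 0.20836555 -0.53965017  0.37243502]
```

Run:
```python
from h import *
from scipy.spatial.transform import Rotation as Ro
s=manip.get_state();R=Ro.from_quat(s['ee_rot'],scalar_first=True).as_matrix();print(R.round(3))
y=R[:2,1];print('y ang',np.degrees(np.arctan2(y[1],y[0])))
# targets: grasp 0.045 above bench -> TCP z 0.2
d=np.array([0.4525,-0.329,0.36])-s['position'];print('dp tool',(R.T@d).round(4))
```

```text
[[-0.     0.248 -0.969]
 [ 0.001 -0.969 -0.248]
 [-1.    -0.001 -0.   ]]
y ang -75.63025256541091
dp tool [ 0.0443 -0.1438 -0.3567]
```

{"op": "arm_command", "data": {"targets": [{"dp": [0.005, -0.016, -0.039], "turn": [0, 0, 0], "grip": 1}, {"dp": [0.005, -0.018, -0.045], "turn": [0, 0, 0], "grip": 1}, {"dp": [0.005, -0.019, -0.046], "turn": [0, 0, 0], "grip": 1}, {"dp": [0.006, -0.019, -0.046], "turn": [0, 0, 0], "grip": 1}, {"dp": [0.006, -0.019, -0.046], "turn": [0, 0, 0], "grip": 1}, {"dp": [0.006, -0.019, -0.046], "turn": [0, 0, 0], "grip": 1}, {"dp": [0.006, -0.018, -0.045], "turn": [0, 0, 0], "grip": 1}, {"dp": [0.005, -0.016, -0.044], "turn": [0, 0, 0], "grip": 1}]}}

```text
clock: 0.95
position: [0.4537, -0.3274, 0.3603]
ee_rot: [-0.088, -0.701, -0.089, 0.702]
contact_force: [0.4, -0.4, 0.3]
width: 0.0852
```

{"op": "arm_command", "data": {"targets": [{"dp": [0, 0, 0], "turn": [-7.4, 0, 0], "grip": 1}, {"dp": [0, 0, 0], "turn": [-7.4, 0, 0], "grip": 1}, {"dp": [0, 0, 0], "turn": [-7.4, 0, 0], "grip": 1}, {"dp": [0, 0, 0], "turn": [0, 0, 0], "grip": 1}, {"dp": [0, 0, 0], "turn": [0, 0, 0], "grip": 1}]}}

```text
clock: 1.45
position: [0.4524, -0.3291, 0.3606]
ee_rot: [-0.221, -0.672, -0.221, 0.672]
contact_force: [1.0, -0.4, 0.8]
width: 0.0855
```

Run:
```python
from h import *
cw=manip.calibration('wrist');w=manip.get_image('wrist');t=manip.get_image('top')
cv2.imwrite('pics/w1.png',w[:,:,::-1]);cv2.imwrite('pics/t1.png',t[:,:,::-1])
np.savez('w1.npz',**cw)
s=manip.get_state();print(s['clock'],s['position'],s['qpos'].round(3),s['contact_force'])
```

```text
1.55 [ 0.45234441 -0.3292998   0.36065284] [-0.754  0.281  1.61  -0.     1.25   0.181] [-0.18316982 -0.32431593 -0.94518307]
```

View pics/w1.png

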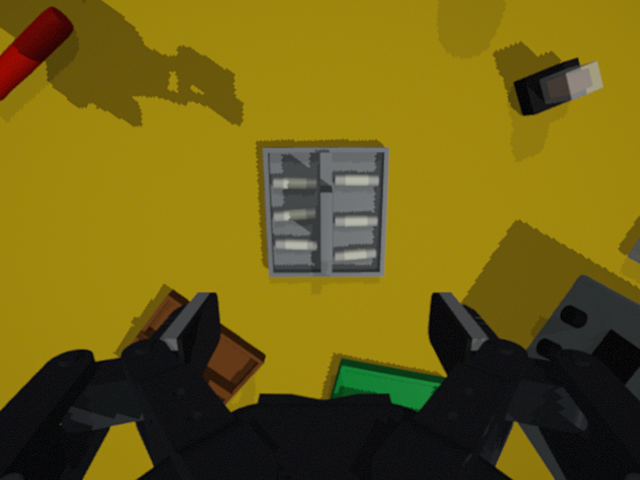

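The wrist view shows the tray's top corners at about (264,148), (389,148), (384,276) and (270,276), with the fin at x≈326 and all six fuses inside. Now for the tray's pose in this view.

Run:
```python
from h import *
from scipy.spatial.transform import Rotation as Ro
w=cv2.imread('pics/w1.png');c=dict(np.load('w1.npz'))
hsv=cv2.cvtColor(w,cv2.COLOR_BGR2HSV)
m=np.zeros(w.shape[:2],np.uint8); sub=(hsv[130:285,250:400,1]<110); m[130:285,250:400]=sub*255
m=cv2.morphologyEx(m,cv2.MORPH_CLOSE,np.ones((9,9)))
cn=max(cv2.findContours(m,0,2)[0],key=cv2.contourArea)
W=plane(c,cn[:,0,:].astype(float),0.014)[:,:2]*1000
r=cv2.minAreaRect(W.astype(np.float32));print(r)
P=plane(c,[[264,148],[389,148],[384,276],[270,276]],0.014);print(P.round(4),P.mean(0))
print([np.linalg.norm(P[i]-P[i-1]) for i in range(4)])
s=manip.get_state();R=Ro.from_quat(s['ee_rot'],scalar_first=True).as_matrix()
y=R[:2,1];print(R.round(3),'y ang',np.degrees(np.arctan2(y[1],y[0])))
cv2.imwrite('pics/w1c.png',cv2.resize(w[135:290,250:400],(600,620)[:2],interpolation=cv2.INTER_CUBIC)[:600])
for ctr in (np.array(r[0])/1000,P.mean(0)[:2]):
  print((R.T@(np.r_[ctr,0.2]-s['position'])).round(4))
```

```text
((454.1930847167969, -329.56256103515625), (119.87510681152344, 110.88592529296875), 36.40099334716797)
[[ 0.4699 -0.2513  0.014 ]
 [ 0.5343 -0.3387  0.014 ]
 [ 0.439  -0.41    0.014 ]
 [ 0.3744 -0.3222  0.014 ]] [ 0.45441495 -0.33055507  0.014     ]
[np.float64(0.11892801885166206), np.float64(0.10855596377838957), np.float64(0.11899905314234312), np.float64(0.1089709474325247)]
[[-0.     0.594 -0.804]
 [ 0.    -0.804 -0.594]
 [-1.    -0.     0.   ]] y ang -53.551754988343276
[ 0.1607  0.0013 -0.0013]
[ 0.1607  0.0023 -0.0009]
```

View pics/w1c.png

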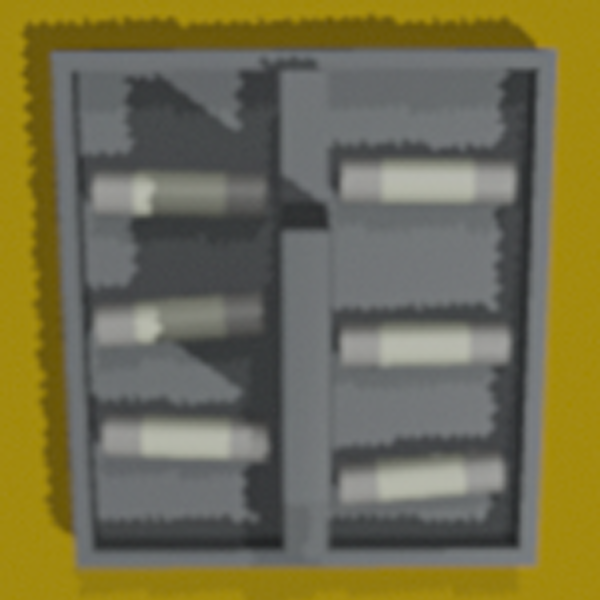

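{"op": "arm_command", "data": {"targets": [{"dp": [0.03, 0.001, -0.001], "turn": [0, 0, 0], "grip": 1}, {"dp": [0.045, 0, 0], "turn": [0, 0, 0], "grip": 1}, {"dp": [0.045, 0, 0], "turn": [0, 0, 0], "grip": 1}, {"dp": [0.03, 0, 0], "turn": [0, 0, 0], "grip": 1}, {"dp": [0.011, 0, 0], "turn": [0, 0, 0], "grip": 1}, {"dp": [0, 0, 0], "turn": [0, 0, 0], "grip": 1}], "grip_force": 50}}

```text
clock: 2.15
position: [0.4535, -0.3293, 0.1985]
ee_rot: [-0.221, -0.671, -0.222, 0.672]
contact_force: [0.3, -0.2, 0.4]
width: 0.0855
```

Run:
```python
from h import *
w=manip.get_image('wrist');cv2.imwrite('pics/w2.png',w[:,:,::-1])
s=manip.get_state();print(s['clock'],s['position'],s['contact_force'])
```

```text
2.2 [ 0.45411634 -0.32981302  0.20002188] [ 0.90846322 -0.72974548  0.27530278]
```

View pics/w2.png

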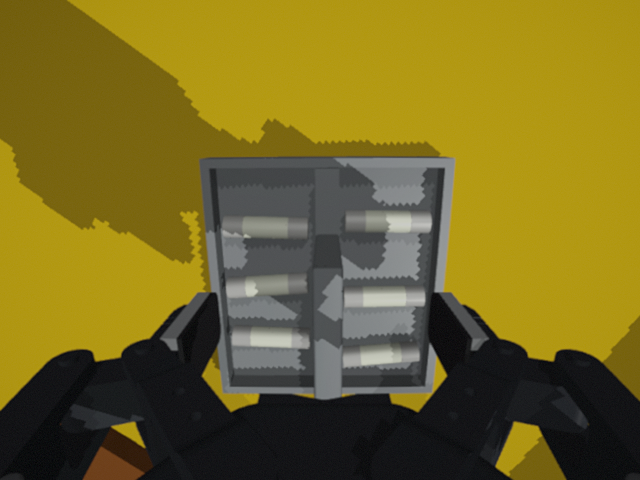

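The fin at (328,330) is centred between the pads, so I'll close.

{"op": "arm_command", "data": {"targets": [{"dp": [0, 0, 0], "turn": [0, 0, 0], "grip": 0}, {"dp": [0, 0, 0], "turn": [0, 0, 0], "grip": -0.4}, {"dp": [0, 0, 0], "turn": [0, 0, 0], "grip": -0.7}, {"dp": [0, 0, 0], "turn": [0, 0, 0], "grip": -1}, {"dp": [0, 0, 0], "turn": [0, 0, 0], "grip": -1}, {"dp": [0, 0, 0], "turn": [0, 0, 0], "grip": -1}, {"dp": [0, 0, 0], "turn": [0, 0, 0], "grip": -1}], "grip_force": 50}}

```text
clock: 2.9
position: [0.4541, -0.3296, 0.2003]
ee_rot: [0.222, 0.672, 0.222, -0.671]
contact_force: [0.3, 0.1, 4.4]
width: 0.0095
```

Run:
```python
from h import *
w=manip.get_image('wrist');cv2.imwrite('pics/w3.png',w[:,:,::-1])
s=manip.get_state();print(s['clock'],s['position'],s['contact_force'],s['moment'],s['width'])
```

```text
2.95 [ 0.45403967 -0.3296015   0.20028428] [-0.5419707   0.87480318  5.06088055] [ 0.04392385  0.0996605  -0.00887687] 0.009067967414499355
```

View pics/w3.png

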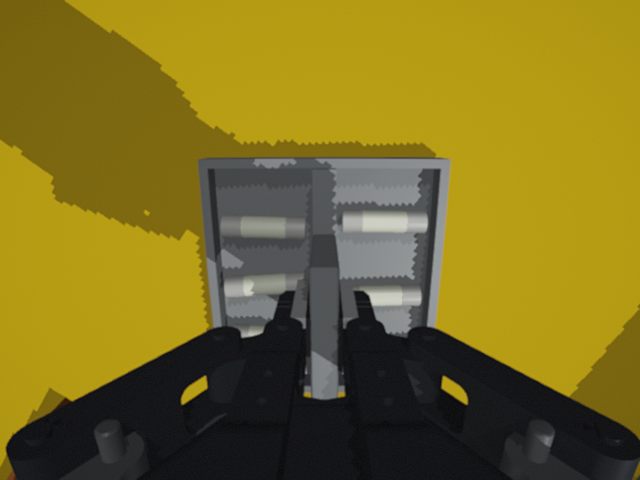

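{"op": "arm_command", "data": {"targets": [{"dp": [-0.002, 0, 0], "turn": [0, 0, 0], "grip": -1}, {"dp": [-0.006, 0, 0], "turn": [0, 0, 0], "grip": -1}, {"dp": [-0.012, 0, 0], "turn": [0, 0, 0], "grip": -1}, {"dp": [-0.016, 0, 0], "turn": [-0.5, 0, 0], "grip": -1}, {"dp": [-0.018, 0, 0], "turn": [-1.5, 0, 0], "grip": -1}, {"dp": [-0.016, 0, 0], "turn": [-2.5, 0, 0], "grip": -1}, {"dp": [-0.01, 0, 0], "turn": [-3.5, 0, 0], "grip": -1}, {"dp": [-0.004, 0, 0], "turn": [-4, 0, 0], "grip": -1}]}}

```text
clock: 3.75
position: [0.4541, -0.3295, 0.2857]
ee_rot: [0.293, 0.644, 0.291, -0.644]
contact_force: [0.9, -0.5, -3.4]
width: 0.0092
```

{"op": "arm_command", "data": {"targets": [{"dp": [0, 0, 0], "turn": [-4.5, 0, 0], "grip": -1}, {"dp": [0, 0, 0], "turn": [-5, 0, 0], "grip": -1}, {"dp": [0, 0, 0], "turn": [-5, 0, 0], "grip": -1}, {"dp": [0, 0, 0], "turn": [-5, 0, 0], "grip": -1}, {"dp": [0, 0, 0], "turn": [-5, 0, 0], "grip": -1}, {"dp": [0, 0, 0], "turn": [-5, 0, 0], "grip": -1}, {"dp": [0, 0, 0], "turn": [-5, 0, 0], "grip": -1}, {"dp": [0, 0, 0], "turn": [-4.5, 0, 0], "grip": -1}]}}

```text
clock: 4.55
position: [0.4537, -0.3292, 0.2842]
ee_rot: [-0.49, -0.51, -0.49, 0.51]
contact_force: [-0.0, -0.6, -3.4]
width: 0.0091
```

{"op": "arm_command", "data": {"targets": [{"dp": [0, 0, 0], "turn": [-3.5, 0, 0], "grip": -1}, {"dp": [0, 0, 0], "turn": [-2.5, 0, 0], "grip": -1}, {"dp": [0, 0, 0], "turn": [-1.4, 0, 0], "grip": -1}, {"dp": [0, 0, 0], "turn": [0, 0, 0], "grip": -1}, {"dp": [0, 0, 0], "turn": [0, 0, 0], "grip": -1}]}}

```text
clock: 5.05
position: [0.4538, -0.3293, 0.2839]
ee_rot: [0.521, 0.478, 0.521, -0.478]
contact_force: [0.1, 0.8, -3.9]
width: 0.0092
```

Run:
```python
from h import *
from scipy.spatial.transform import Rotation as Ro
w=manip.get_image('wrist');cv2.imwrite('pics/w4.png',w[:,:,::-1])
s=manip.get_state();print(s['clock'],s['position'],s['qpos'].round(3),s['contact_force'],s['moment'],s['width'])
R=Ro.from_quat(s['ee_rot'],scalar_first=True).as_matrix();y=R[:2,1];print(R.round(3),'y ang',np.degrees(np.arctan2(y[1],y[0])))
print((R.T@(np.array([.569,.0408,.218])-s['position'])).round(4))
```

```text
5.1 [ 0.45383165 -0.3293673   0.28388668] [-0.752  0.348  1.719 -0.     1.074 -0.838] [ 0.03569765 -0.03053888 -3.62560741] [-0.05726814  0.02541679 -0.02751617] 0.009550707011018764
[[ 0.     0.996  0.086]
 [-0.     0.086 -0.996]
 [-1.     0.     0.   ]] y ang 4.9401287185426055
[ 0.0659  0.1466 -0.3589]
```

View pics/w4.png

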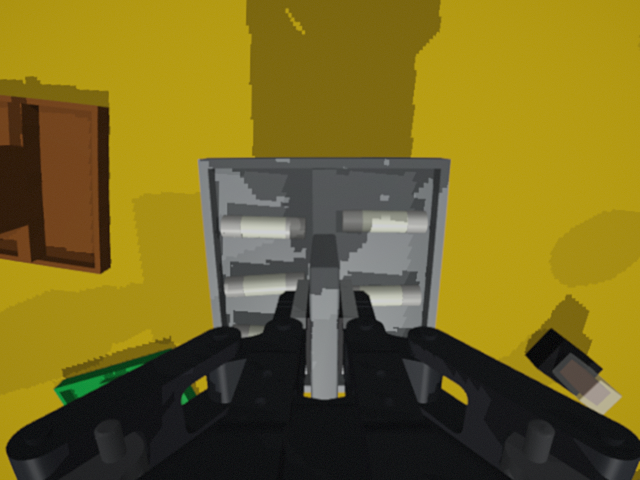

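{"op": "arm_command", "data": {"targets": [{"dp": [0, 0.002, -0.004], "turn": [0, 0, 0], "grip": -1}, {"dp": [0, 0.004, -0.008], "turn": [0, 0, 0], "grip": -1}, {"dp": [0, 0.006, -0.012], "turn": [0, 0, 0], "grip": -1}, {"dp": [0, 0.008, -0.016], "turn": [0, 0, 0], "grip": -1}, {"dp": [0, 0.01, -0.02], "turn": [0, 0, 0], "grip": -1}, {"dp": [0, 0.011, -0.023], "turn": [0, 0, 0], "grip": -1}, {"dp": [0, 0.012, -0.025], "turn": [0, 0, 0], "grip": -1}, {"dp": [0, 0.013, -0.025], "turn": [0, 0, 0], "grip": -1}]}}

```text
clock: 5.9
position: [0.5083, -0.189, 0.2837]
ee_rot: [0.521, 0.478, 0.521, -0.478]
contact_force: [0.6, 0.4, -3.6]
width: 0.009
```

{"op": "arm_command", "data": {"targets": [{"dp": [0, 0.013, -0.025], "turn": [0, 0, 0], "grip": -1}, {"dp": [0, 0.013, -0.025], "turn": [0, 0, 0], "grip": -1}, {"dp": [0, 0.012, -0.025], "turn": [0, 0, 0], "grip": -1}, {"dp": [0, 0.011, -0.023], "turn": [0, 0, 0], "grip": -1}, {"dp": [0, 0.01, -0.02], "turn": [0, 0, 0], "grip": -1}, {"dp": [0, 0.008, -0.016], "turn": [0, 0, 0], "grip": -1}, {"dp": [0, 0.006, -0.012], "turn": [0, 0, 0], "grip": -1}, {"dp": [0, 0.004, -0.008], "turn": [0, 0, 0], "grip": -1}]}}

```text
clock: 6.7
position: [0.5716, -0.0294, 0.2837]
ee_rot: [0.521, 0.477, 0.522, -0.477]
contact_force: [0.7, 0.5, -4.0]
width: 0.0094
```

{"op": "arm_command", "data": {"targets": [{"dp": [0, 0.003, -0.004], "turn": [0, 0, 0], "grip": -1}, {"dp": [0, 0, -0.002], "turn": [0, 0, 0], "grip": -1}, {"dp": [0, 0, 0], "turn": [0, 0, 0], "grip": -1}, {"dp": [0, 0, 0], "turn": [0, 0, 0], "grip": -1}]}}

```text
clock: 7.1
position: [0.5737, -0.0254, 0.2837]
ee_rot: [0.521, 0.478, 0.521, -0.478]
contact_force: [0.4, -0.3, -4.2]
width: 0.0093
```

Run:
```python
from h import *
from scipy.spatial.transform import Rotation as Ro
c=manip.calibration('wrist');w=manip.get_image('wrist');cv2.imwrite('pics/w5.png',w[:,:,::-1]);np.savez('w5.npz',**c)
w=manip.get_image('scene');cv2.imwrite('pics/s5.png',w[:,:,::-1])
s=manip.get_state();print(s['clock'],s['position'],s['qpos'].round(3),s['contact_force'],s['moment'],s['width'])
```

```text
7.2 [ 0.57378293 -0.02541772  0.28374667] [-0.165  0.367  1.689 -0.     1.086 -0.251] [-0.15208518 -0.99141794 -4.10121008] [ 0.01105824 -0.04096998 -0.00198372] 0.009215831028533114
```

View pics/w5.png

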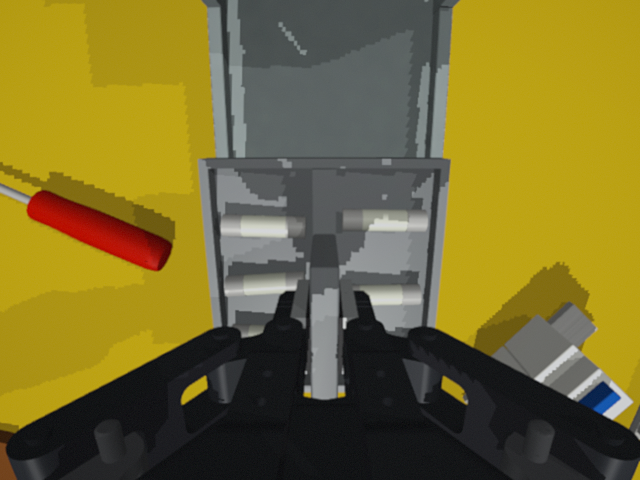

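View pics/s5.png

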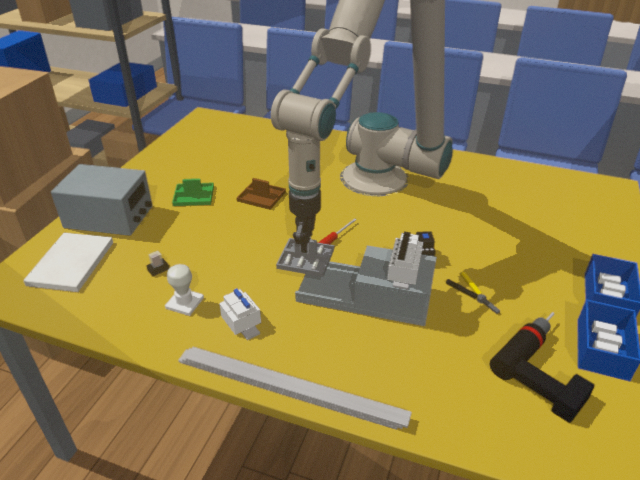

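The wrist view shows the porch guides running ahead at columns about 208–235 and 430–452, with the tray lined up just before them. I'll crop in to refine the channel's midline.

Run:
```python
import cv2
w=cv2.imread('pics/w5.png')[0:165,195:465]
cv2.imwrite('pics/w5c.png',cv2.resize(w,(800,489),interpolation=cv2.INTER_CUBIC))
```

```text
(no output)
```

View pics/w5c.png

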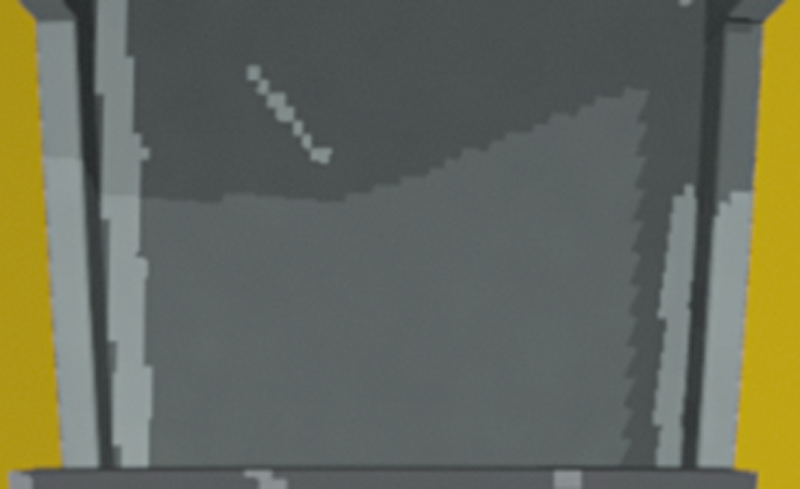

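Run:
```python
from h import *
from scipy.spatial.transform import Rotation as Ro
c=dict(np.load('w5.npz'))
f=lambda a:(np.array(a)+.5)/2.963-.5+[195,0]
P=plane(c,f([[77,30],[101,460],[725,30],[699,460],[37,30],[64,460],[762,30],[735,460],[37,21],[762,21]]),0.032)
print(P.round(4))
a=(P[0]+P[2])/2;b=(P[1]+P[3])/2;print(a,b,np.degrees(np.arctan2(*(a-b)[1::-1])),np.linalg.norm(P[0]-P[2]),np.linalg.norm(P[1]-P[3]))
a=(P[4]+P[6])/2;b=(P[5]+P[7])/2;print(a,b,np.degrees(np.arctan2(*(a-b)[1::-1])),np.linalg.norm(P[4]-P[6]))
e=(P[8]+P[9])/2;print('edge mid',e)
s=manip.get_state();R=Ro.from_quat(s['ee_rot'],scalar_first=True).as_matrix();g=s['position']
for ang in (94.8,):
  u=np.array([np.cos(np.radians(ang)),np.sin(np.radians(ang)),0]);v=np.array([-u[1],u[0],0])
  for o in (np.array([.5625,.1185,0]),e): print('tcp in rack',(g-o)@u,(g-o)@v)
# tray front wall corners z: underside
print(plane(c,[[202,159],[449,159]],g[2]-0.2+0.014))
```

```text
[[0.5035 0.1088 0.032 ]
 [0.5104 0.0281 0.032 ]
 [0.6264 0.1195 0.032 ]
 [0.6334 0.0387 0.032 ]
 [0.4958 0.1084 0.032 ]
 [0.5027 0.0275 0.032 ]
 [0.6336 0.1203 0.032 ]
 [0.6409 0.0394 0.032 ]
 [0.4957 0.11   0.032 ]
 [0.6333 0.1219 0.032 ]]
[0.56495691 0.1141629  0.032     ] [0.57192828 0.03340667 0.032     ] 94.93389261726615 0.12344384708297375 0.12343687789760949
[0.5646664  0.11435349 0.032     ] [0.57183302 0.03346997 0.032     ] 95.06341919158213 0.13833401372080098
edge mid [0.56452601 0.11594737 0.032     ]
tcp in rack -0.14435711455173933 0.000799365650480616
tcp in rack -0.14164390667481488 0.0026046743268837253
[[0.51591917 0.02986427 0.09774667]
 [0.62202887 0.03894335 0.09774667]]
```

{"op": "arm_command", "data": {"targets": [{"dp": [0, 0, -0.004], "turn": [0, 0, 0], "grip": -1}, {"dp": [0, 0.001, -0.008], "turn": [0, 0, 0], "grip": -1}, {"dp": [0, 0, -0.011], "turn": [0, 0, 0], "grip": -1}, {"dp": [0, 0.001, -0.012], "turn": [0, 0, 0], "grip": -1}, {"dp": [0, 0, -0.011], "turn": [0, 0, 0], "grip": -1}, {"dp": [0, 0, -0.008], "turn": [0, 0, 0], "grip": -1}, {"dp": [0.003, 0, -0.005], "turn": [0, 0, 0], "grip": -1}, {"dp": [0.006, 0, -0.003], "turn": [0, 0, 0], "grip": -1}]}}

```text
clock: 8.0
position: [0.5707, 0.0378, 0.2749]
ee_rot: [0.522, 0.478, 0.521, -0.477]
contact_force: [-0.4, 0.5, -4.4]
width: 0.0092
```

{"op": "arm_command", "data": {"targets": [{"dp": [0.01, 0, 0], "turn": [0, 0, 0], "grip": -1}, {"dp": [0.012, 0, 0], "turn": [0, 0, 0], "grip": -1}, {"dp": [0.011, 0, 0], "turn": [0, 0, 0], "grip": -1}, {"dp": [0.008, 0, 0], "turn": [0, 0, 0], "grip": -1}, {"dp": [0.006, 0, 0], "turn": [0, 0, 0], "grip": -1}, {"dp": [0.003, 0, 0], "turn": [0, 0, 0], "grip": -1}, {"dp": [0, 0, 0], "turn": [0, 0, 0], "grip": -1}, {"dp": [0, 0, 0], "turn": [0, 0, 0], "grip": -1}]}}

```text
clock: 8.8
position: [0.5708, 0.037, 0.225]
ee_rot: [0.521, 0.478, 0.521, -0.478]
contact_force: [0.6, -0.6, -3.1]
width: 0.0095
```

Run:
```python
from h import *
w=manip.get_image('wrist');cv2.imwrite('pics/w6.png',w[:,:,::-1])
s=manip.get_state();print(s['clock'],s['position'],s['contact_force'],s['moment'],s['width'])
```

```text
8.85 [0.57084181 0.03706238 0.22516113] [-0.29640759  0.19765361 -3.85590958] [-0.00684232  0.05633447  0.00650405] 0.009353728902421839
```

View pics/w6.png

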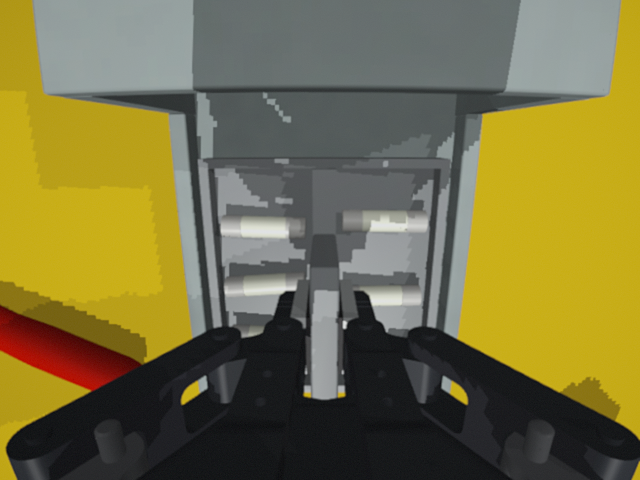

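The tray, spanning columns 203–449, sits centrally between the guides, about 7 mm above the floor. I'll lower it slowly.

{"op": "arm_command", "data": {"targets": [{"dp": [0.002, 0, 0], "turn": [0, 0, 0], "grip": -1}, {"dp": [0.002, 0, 0], "turn": [0, 0, 0], "grip": -1}, {"dp": [0.001, 0, 0], "turn": [0, 0, 0], "grip": -1}, {"dp": [0.001, 0, 0], "turn": [0, 0, 0], "grip": -1}, {"dp": [0.0005, 0, 0], "turn": [0, 0, 0], "grip": -1}, {"dp": [0.0005, 0, 0], "turn": [0, 0, 0], "grip": -1}, {"dp": [0, 0, 0], "turn": [0, 0, 0], "grip": -1}]}}

```text
clock: 9.55
position: [0.5705, 0.0371, 0.2183]
ee_rot: [0.521, 0.478, 0.521, -0.478]
contact_force: [-2.0, 0.3, 2.8]
width: 0.0094
```

The tray is down, with Fz at +2.8 N. I'll release, rise clear of the fin, and check the tray.

{"op": "arm_command", "data": {"targets": [{"dp": [0, 0, 0], "turn": [0, 0, 0], "grip": -0.6}, {"dp": [0, 0, 0], "turn": [0, 0, 0], "grip": 0}, {"dp": [0, 0, 0], "turn": [0, 0, 0], "grip": 0.2}, {"dp": [-0.003, 0, 0], "turn": [0, 0, 0], "grip": 0.2}, {"dp": [-0.012, 0, 0], "turn": [0, 0, 0], "grip": 0.2}, {"dp": [-0.02, 0, 0], "turn": [0, 0, 0], "grip": 0.2}, {"dp": [-0.025, 0, 0], "turn": [0, 0, 0], "grip": 0.2}, {"dp": [-0.02, 0, 0], "turn": [0, 0, 0], "grip": 0.2}]}}

```text
clock: 10.35
position: [0.5708, 0.0371, 0.3]
ee_rot: [0.522, 0.478, 0.521, -0.477]
contact_force: [0.1, -0.1, -1.1]
width: 0.0512
```

{"op": "arm_command", "data": {"targets": [{"dp": [0, 0, 0.025], "turn": [0, 0, 0], "grip": -1}, {"dp": [0, 0, 0.04], "turn": [0, 0, 0], "grip": -1}, {"dp": [0, 0, 0.045], "turn": [0, 0, 0], "grip": -1}, {"dp": [0, 0, 0.045], "turn": [0, 0, 0], "grip": -1}, {"dp": [0, 0, 0.034], "turn": [0, 0, 0], "grip": -1}, {"dp": [0, 0, 0], "turn": [0, 0, 0], "grip": -1}]}}

```text
clock: 10.95
position: [0.5876, -0.1556, 0.2988]
ee_rot: [0.522, 0.479, 0.519, -0.479]
contact_force: [-0.3, -0.1, -0.6]
width: 0.0
```

Run:
```python
from h import *
c=manip.calibration('wrist');w=manip.get_image('wrist');cv2.imwrite('pics/w7.png',w[:,:,::-1]);np.savez('w7.npz',**c)
s=manip.get_state();print(s['clock'],s['position'],s['contact_force'],s['moment'],s['width'])
```

```text
11.0 [ 0.58713362 -0.15333833  0.29855788] [-0.07852873  0.33364273 -0.05758989] [0.00783552 0.03017498 0.04348269] 0.00010148658627124731
```

View pics/w7.png

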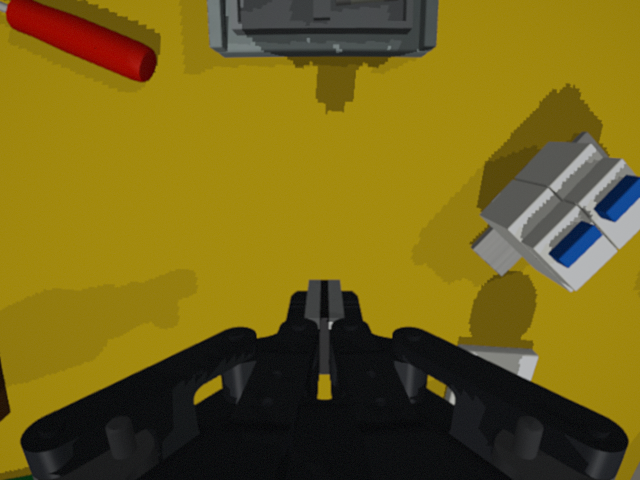

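The view shows the tray's rear wall at (245–410, 30) between the guides, and the breakers at (480–640, 140–290). I'll check the clearance to them and the tray's offset.

Run:
```python
from h import *
c=dict(np.load('w7.npz'))
w=cv2.imread('pics/w7.png');cv2.imwrite('pics/w7c.png',cv2.resize(w[0:120,195:455],(780,360),interpolation=cv2.INTER_CUBIC))
print(plane(c,[[473,245]],0.03),plane(c,[[482,215]],.078))
print(plane(c,[[458,348]],0.01))
```

```text
[[ 0.69388706 -0.15189711  0.03      ]] [[ 0.672861  -0.1212938  0.078    ]]
[[ 0.70927814 -0.24824534  0.01      ]]
```

View pics/w7c.png

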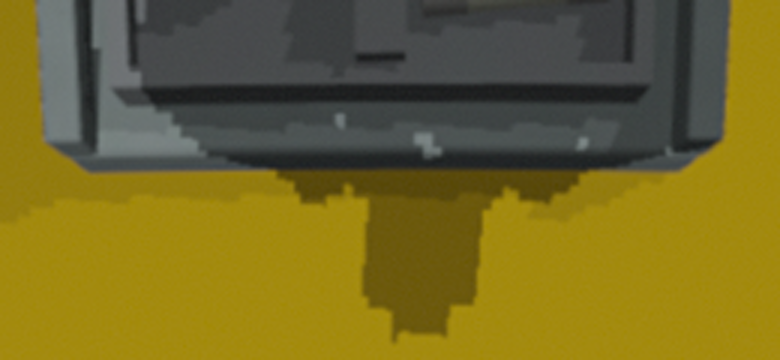

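{"op": "arm_command", "data": {"targets": [{"dp": [0, 0, 0], "turn": [0, 5, 0], "grip": -1}, {"dp": [0, 0, 0], "turn": [0, 5, 0], "grip": -1}, {"dp": [0, 0, 0], "turn": [0, 5, 0], "grip": -1}, {"dp": [0, 0, 0], "turn": [0, 5, 0], "grip": -1}, {"dp": [0, 0, 0], "turn": [0, 5, 0], "grip": -1}, {"dp": [0, 0, 0], "turn": [0, 0, 0], "grip": -1}, {"dp": [0, 0, 0], "turn": [0, 0, 0], "grip": -1}]}}

```text
clock: 11.7
position: [0.5869, -0.1505, 0.298]
ee_rot: [0.397, 0.569, 0.622, -0.363]
contact_force: [0.3, 0.0, -0.3]
width: -0.0002
```

```bash
cat >> h.py <<'E'
from scipy.spatial.transform import Rotation as Ro
O=np.array([.5643,.1165,.018]);U=np.array([-.0872,.9962,0]);V=np.array([-.9962,-.0872,0])
def st():
    s=manip.get_state();R=Ro.from_quat(s['ee_rot'],scalar_first=True).as_matrix()
    tip=s['position']+.173*R[:,0]-O; f=s['contact_force']
    print('t',s['clock'],'tip rack mm',(1000*np.array([tip@U,tip@V,tip[2]])).round(1),'F rack',np.round([f@U,f@V,f[2]],1),'tilt',np.degrees(np.arctan2(R[:,0]@U,-R[2,0])).round(1),'q',s['qpos'].round(2),s['width'].round(4))
    return s,R
E
python3 - <<'E'
from h import *
s,R=st();tip=s['position']+.173*R[:,0]
print((R.T@(O+U*-.165+np.array([0,0,.007])-tip)).round(4),R.round(3))
E
```

```text
Traceback (most recent call last):
  File "h.py", line 25, in st
    print('t',s['clock'],'tip rack mm',(1000*np.array([tip@U,tip@V,tip[2]])).round(1),'F rack',np.round([f@U,f@V,f[2]],1),'tilt',np.degrees(np.arctan2(R[:,0]@U,-R[2,0])).round(1),'q',s['qpos'].round(2),s['width'].round(4))
                                                                                                                                                                                                          ^^^^^^^^^^^^^^^^
AttributeError: 'float' object has no attribute 'round'
```

```bash
sed -i "s/s\['width'\].round(4)/round(s['width'],4)/" h.py
python3 - <<'E'
from h import *
s,R=st();tip=s['position']+.173*R[:,0]
print((R.T@(O+U*-.165+np.array([0,0,.007])-tip)).round(4),R.round(3))
E
```

```text
t 11.7 tip rack mm [-195.1    0.8  123.1] F rack [ 0.  -0.3 -0.3] tilt 24.9 q [-0.48  0.45  1.55  0.37  1.4  -0.68] -0.0002
[0.1179 0.0008 0.0216] [[-0.037  0.996  0.079]
 [ 0.42   0.087 -0.904]
 [-0.907 -0.    -0.421]]
```

{"op": "arm_command", "data": {"targets": [{"dp": [0.02, 0, 0.004], "turn": [0, 0, 0], "grip": -1}, {"dp": [0.028, 0, 0.005], "turn": [0, 0, 0], "grip": -1}, {"dp": [0.03, 0.001, 0.005], "turn": [0, 0, 0], "grip": -1}, {"dp": [0.022, 0, 0.004], "turn": [0, 0, 0], "grip": -1}, {"dp": [0.012, 0, 0.002], "turn": [0, 0, 0], "grip": -1}, {"dp": [0.004, 0, 0.001], "turn": [0, 0, 0], "grip": -1}, {"dp": [0, 0, 0], "turn": [0, 0, 0], "grip": -1}, {"dp": [0, 0, 0], "turn": [0, 0, 0], "grip": -1}]}}

```text
clock: 12.5
position: [0.5859, -0.1215, 0.1849]
ee_rot: [0.397, 0.57, 0.621, -0.363]
contact_force: [-0.7, -0.3, -0.6]
width: 0.0004
```

Run:
```python
from h import *
w=manip.get_image('wrist');cv2.imwrite('pics/w8.png',w[:,:,::-1])
w=manip.get_image('scene');cv2.imwrite('pics/s8.png',cv2.resize(w[190:340,250:450,::-1],(800,600),interpolation=cv2.INTER_CUBIC))
s,R=st();tip=s['position']+.173*R[:,0]
print((R.T@(O+U*-.165+np.array([0,0,.007])-tip)).round(4))
```

```text
t 12.6 tip rack mm [-166.2   -1.1   10. ] F rack [-1.   0.4  0.1] tilt 24.9 q [-0.44  0.56  1.7   0.41  1.15 -0.75] 0.0003
[ 0.0032 -0.0011  0.0002]
```

View pics/w8.png

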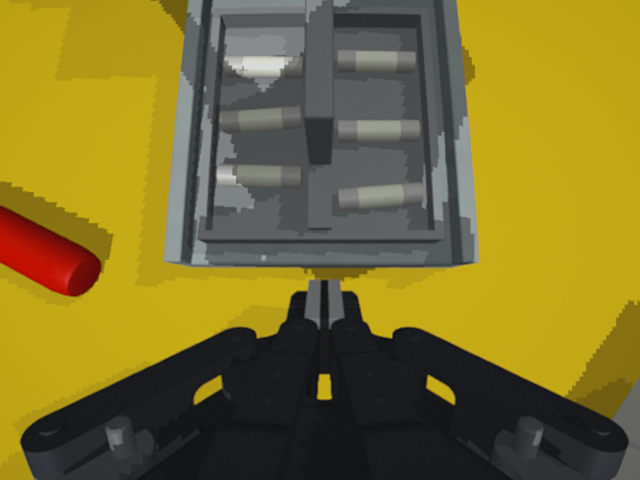

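View pics/s8.png

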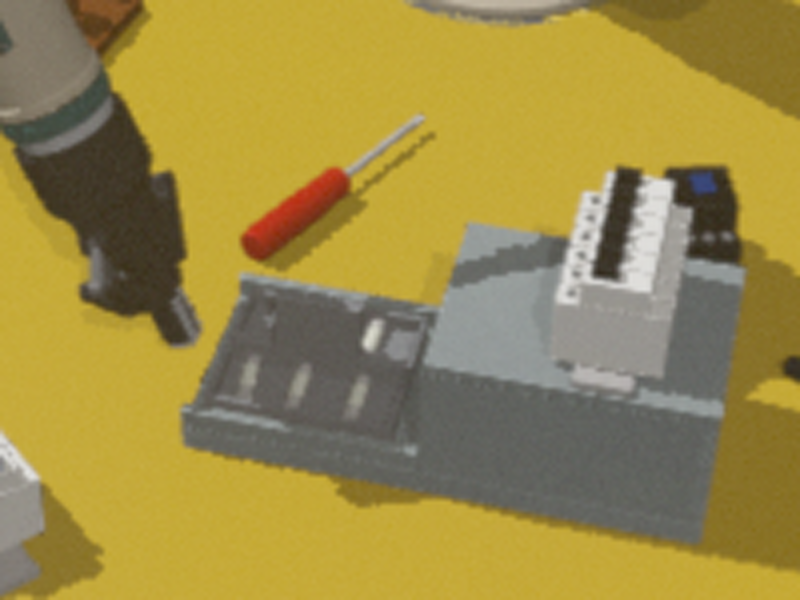

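Everything is in place: the tray is flat in the channel and the fingertips are at (325,285), behind the wall. I'll set the height and begin to push.

{"op": "arm_command", "data": {"targets": [{"dp": [0.003, -0.001, 0], "turn": [0, 0, 0], "grip": -1}, {"dp": [0.0017, 0, -0.0036], "turn": [0, 0, 0], "grip": -1}, {"dp": [0.0013, 0, -0.0027], "turn": [0, 0, 0], "grip": -1}, {"dp": [0.0013, 0, -0.0027], "turn": [0, 0, 0], "grip": -1}, {"dp": [0.0009, 0, -0.0018], "turn": [0, 0, 0], "grip": -1}, {"dp": [0.0009, 0, -0.0018], "turn": [0, 0, 0], "grip": -1}, {"dp": [0.0009, 0, -0.0018], "turn": [0, 0, 0], "grip": -1}, {"dp": [0.0009, 0, -0.0018], "turn": [0, 0, 0], "grip": -1}]}}

```text
clock: 13.4
position: [0.583, -0.1025, 0.1808]
ee_rot: [0.397, 0.57, 0.621, -0.363]
contact_force: [0.4, -2.3, 1.2]
width: -0.0002
```

Run:
```python
from h import *
st()
```

```text
t 13.4 tip rack mm [-147.     0.3    5.9] F rack [-2.3 -0.2  1.2] tilt 24.9 q [-0.41  0.55  1.72  0.42  1.12 -0.73] -0.0002
```

{"op": "arm_command", "data": {"targets": [{"dp": [0.0003, 0, -0.0031], "turn": [0, 0, 0], "grip": -1}, {"dp": [0.0017, 0, -0.0036], "turn": [0, 0, 0], "grip": -1}, {"dp": [0.0017, 0, -0.0036], "turn": [0, 0, 0], "grip": -1}, {"dp": [0.0017, 0, -0.0036], "turn": [0, 0, 0], "grip": -1}, {"dp": [0.0017, 0, -0.0036], "turn": [0, 0, 0], "grip": -1}, {"dp": [0.0017, 0, -0.0036], "turn": [0, 0, 0], "grip": -1}, {"dp": [0.0017, 0, -0.0036], "turn": [0, 0, 0], "grip": -1}, {"dp": [0.0017, 0, -0.0036], "turn": [0, 0, 0], "grip": -1}]}}

```text
clock: 14.2
position: [0.58, -0.0711, 0.1816]
ee_rot: [0.396, 0.57, 0.622, -0.363]
contact_force: [1.9, -2.4, -1.1]
width: -0.0005
```

Run:
```python
from h import *
w=manip.get_image('wrist');cv2.imwrite('pics/w9.png',w[:,:,::-1])
st()
```

```text
t 14.25 tip rack mm [-114.3    0.9    6.9] F rack [-0.1 -0.8 -0.2] tilt 25.0 q [-0.37  0.54  1.75  0.44  1.1  -0.71] -0.0001
```

View pics/w9.png

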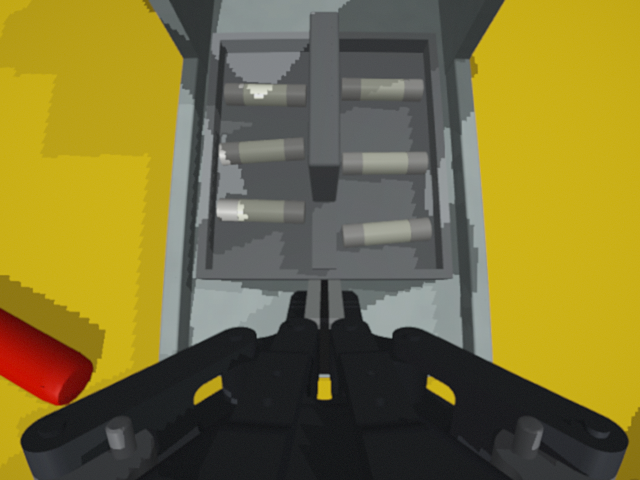

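The tray slides straight: it spans columns 197–452 with its rear wall at row 275, and the fuses are calm. I'll continue.

{"op": "arm_command", "data": {"targets": [{"dp": [0.0017, 0, -0.0036], "turn": [0, 0, 0], "grip": -1}, {"dp": [0.0017, 0, -0.0036], "turn": [0, 0, 0], "grip": -1}, {"dp": [0.0017, 0, -0.0036], "turn": [0, 0, 0], "grip": -1}, {"dp": [0.0017, 0, -0.0036], "turn": [0, 0, 0], "grip": -1}, {"dp": [0.0017, 0, -0.0036], "turn": [0, 0, 0], "grip": -1}, {"dp": [0.0017, 0, -0.0036], "turn": [0, 0, 0], "grip": -1}, {"dp": [0.0017, 0, -0.0036], "turn": [0, 0, 0], "grip": -1}, {"dp": [0.0017, 0, -0.0036], "turn": [0, 0, 0], "grip": -1}]}}

```text
clock: 15.05
position: [0.5773, -0.0394, 0.1816]
ee_rot: [0.396, 0.57, 0.622, -0.363]
contact_force: [-0.0, -3.1, 2.9]
width: -0.0003
```

{"op": "arm_command", "data": {"targets": [{"dp": [0.0013, 0, -0.0027], "turn": [0, 0, 0], "grip": -1}, {"dp": [0.0013, 0, -0.0027], "turn": [0, 0, 0], "grip": -1}, {"dp": [0.0013, 0, -0.0027], "turn": [0, 0, 0], "grip": -1}, {"dp": [0.0013, 0, -0.0027], "turn": [0, 0, 0], "grip": -1}, {"dp": [0.0013, 0, -0.0027], "turn": [0, 0, 0], "grip": -1}, {"dp": [0.0009, 0, -0.0018], "turn": [0, 0, 0], "grip": -1}, {"dp": [0.0009, 0, -0.0018], "turn": [0, 0, 0], "grip": -1}, {"dp": [0, 0, 0], "turn": [0, 0, 0], "grip": -1}]}}

```text
clock: 15.85
position: [0.5755, -0.0204, 0.1811]
ee_rot: [0.396, 0.57, 0.622, -0.363]
contact_force: [0.5, -1.8, 1.9]
width: 0.0002
```

Run:
```python
from h import *
w=manip.get_image('wrist');cv2.imwrite('pics/w10.png',w[:,:,::-1])
st()
```

```text
t 15.9 tip rack mm [-64.2   0.8   6.3] F rack [-1.7 -0.7  2. ] tilt 25.0 q [-0.29  0.53  1.78  0.47  1.06 -0.66] -0.0002
```

View pics/w10.png

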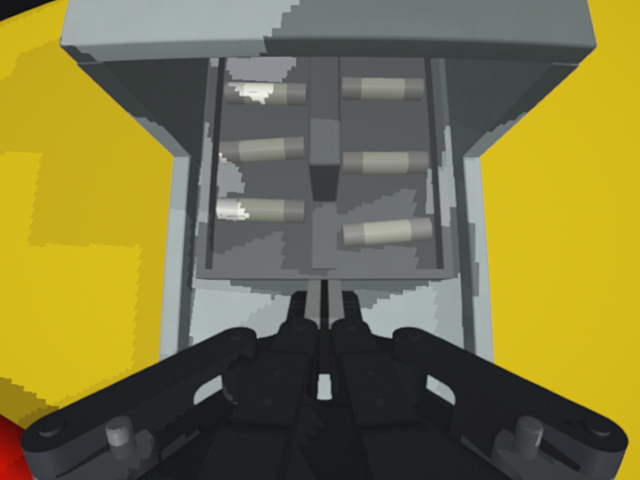

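{"op": "arm_command", "data": {"targets": [{"dp": [0.0006, 0, -0.0018], "turn": [0, 0, 0], "grip": -1}, {"dp": [0.0006, 0, -0.0018], "turn": [0, 0, 0], "grip": -1}, {"dp": [0.0006, 0, -0.0014], "turn": [0, 0, 0], "grip": -1}, {"dp": [0.0004, 0, -0.0009], "turn": [0, 0, 0], "grip": -1}, {"dp": [0.0004, 0, -0.0009], "turn": [0, 0, 0], "grip": -1}, {"dp": [0.0004, 0, -0.0009], "turn": [0, 0, 0], "grip": -1}, {"dp": [0.0004, 0, -0.0009], "turn": [0, 0, 0], "grip": -1}, {"dp": [0.0004, 0, -0.0009], "turn": [0, 0, 0], "grip": -1}]}}

```text
clock: 16.7
position: [0.5747, -0.0105, 0.1817]
ee_rot: [0.396, 0.57, 0.622, -0.363]
contact_force: [0.8, -1.6, -1.7]
width: -0.0001
```

{"op": "arm_command", "data": {"targets": [{"dp": [0.0004, 0, -0.0009], "turn": [0, 0, 0], "grip": -1}, {"dp": [0.0004, 0, -0.0009], "turn": [0, 0, 0], "grip": -1}, {"dp": [0.0004, 0, -0.0009], "turn": [0, 0, 0], "grip": -1}, {"dp": [0.0004, 0, -0.0009], "turn": [0, 0, 0], "grip": -1}, {"dp": [0.0004, 0, -0.0009], "turn": [0, 0, 0], "grip": -1}, {"dp": [0.0004, 0, -0.0009], "turn": [0, 0, 0], "grip": -1}, {"dp": [0.0004, 0, -0.0009], "turn": [0, 0, 0], "grip": -1}, {"dp": [0.0004, 0, -0.0009], "turn": [0, 0, 0], "grip": -1}]}}

```text
clock: 17.5
position: [0.574, -0.0027, 0.1819]
ee_rot: [0.396, 0.57, 0.622, -0.363]
contact_force: [-0.6, -0.3, -0.8]
width: -0.0
```

Run:
```python
from h import *
st()
```

```text
t 17.5 tip rack mm [-46.5   0.7   7.1] F rack [-0.3  0.6 -0.8] tilt 25.0 q [-0.26  0.52  1.79  0.48  1.04 -0.64] -0.0
```

{"op": "arm_command", "data": {"targets": [{"dp": [0.0004, 0, -0.0009], "turn": [0, 0, 0], "grip": -1}, {"dp": [0.0004, 0, -0.0009], "turn": [0, 0, 0], "grip": -1}, {"dp": [0.0004, 0, -0.0009], "turn": [0, 0, 0], "grip": -1}, {"dp": [0.0004, 0, -0.0009], "turn": [0, 0, 0], "grip": -1}, {"dp": [0.0004, 0, -0.0009], "turn": [0, 0, 0], "grip": -1}, {"dp": [0.0004, 0, -0.0009], "turn": [0, 0, 0], "grip": -1}, {"dp": [0.0004, 0, -0.0009], "turn": [0, 0, 0], "grip": -1}, {"dp": [0.0004, 0, -0.0009], "turn": [0, 0, 0], "grip": -1}]}}

```text
clock: 18.3
position: [0.5735, 0.0041, 0.182]
ee_rot: [0.397, 0.569, 0.621, -0.364]
contact_force: [-0.1, -5.3, 0.7]
width: 0.0001
```

Run:
```python
from h import *
st()
w=manip.get_image('wrist');cv2.imwrite('pics/w11.png',w[:,:,::-1])
```

```text
t 18.3 tip rack mm [-40.2   0.5   7. ] F rack [-5.3  0.6  0.7] tilt 24.8 q [-0.25  0.52  1.79  0.48  1.03 -0.63] 0.0001
```

View pics/w11.png

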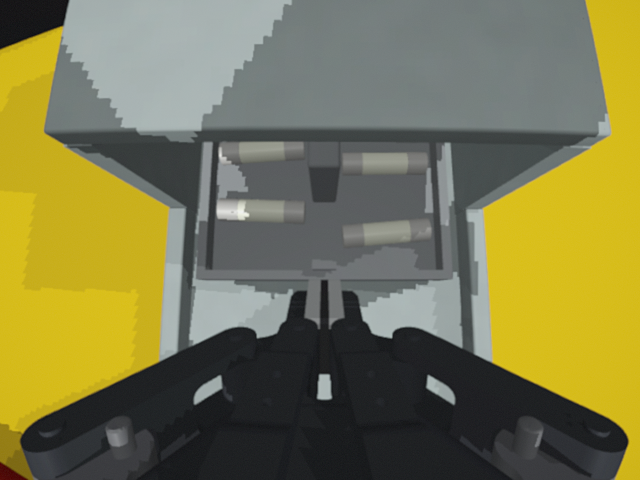

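The force has risen to 5.3 N, so the buffer is reached at tip x of about −41 mm. I'll continue in small steps.

{"op": "arm_command", "data": {"targets": [{"dp": [0.0004, 0, -0.0009], "turn": [0, 0, 0], "grip": -1}, {"dp": [0.0004, 0, -0.0009], "turn": [0, 0, 0], "grip": -1}, {"dp": [0.0004, 0, -0.0009], "turn": [0, 0, 0], "grip": -1}, {"dp": [0.0004, 0, -0.0009], "turn": [0, 0, 0], "grip": -1}]}}

```text
clock: 18.75
position: [0.5731, 0.008, 0.1821]
ee_rot: [0.397, 0.569, 0.621, -0.364]
contact_force: [-0.2, -6.0, -0.7]
width: 0.0002
```

{"op": "arm_command", "data": {"targets": [{"dp": [0.0004, 0, -0.0009], "turn": [0, 0, 0], "grip": -1}, {"dp": [0.0004, 0, -0.0009], "turn": [0, 0, 0], "grip": -1}, {"dp": [0.0004, 0, -0.0009], "turn": [0, 0, 0], "grip": -1}]}}

```text
clock: 19.05
position: [0.5729, 0.011, 0.1821]
ee_rot: [0.397, 0.569, 0.621, -0.364]
contact_force: [-0.7, -6.0, -1.2]
width: 0.0002
```

Run:
```python
from h import *
st()
```

```text
t 19.05 tip rack mm [-33.2   0.6   7.1] F rack [-5.9  1.2 -1.2] tilt 24.8 q [-0.24  0.52  1.8   0.48  1.03 -0.62] 0.0002
```

{"op": "arm_command", "data": {"targets": [{"dp": [0.0004, 0, -0.0009], "turn": [0, 0, 0], "grip": -1}, {"dp": [0.0004, 0, -0.0009], "turn": [0, 0, 0], "grip": -1}]}}

```text
clock: 19.25
position: [0.5727, 0.0128, 0.1821]
ee_rot: [0.397, 0.569, 0.621, -0.364]
contact_force: [-0.5, -9.0, 0.2]
width: -0.0001
```

{"op": "arm_command", "data": {"targets": [{"dp": [0.0004, 0, -0.0009], "turn": [0, 0, 0], "grip": -1}, {"dp": [0.0002, 0, -0.0005], "turn": [0, 0, 0], "grip": -1}]}}

```text
clock: 19.45
position: [0.5727, 0.0133, 0.1822]
ee_rot: [0.399, 0.569, 0.621, -0.364]
contact_force: [-2.0, -12.6, 1.7]
width: -0.0001
```

{"op": "arm_command", "data": {"targets": [{"dp": [0.0002, 0, -0.0005], "turn": [0, 0, 0], "grip": -1}, {"dp": [0.0002, 0, -0.0005], "turn": [0, 0, 0], "grip": -1}]}}

```text
clock: 19.65
position: [0.5727, 0.0136, 0.1823]
ee_rot: [0.399, 0.568, 0.62, -0.364]
contact_force: [-2.3, -15.5, 2.9]
width: -0.0002
```

Run:
```python
from h import *
st()
```

```text
t 19.65 tip rack mm [-31.3   0.4   7. ] F rack [-15.2   3.6   2.9] tilt 24.5 q [-0.23  0.51  1.8   0.48  1.02 -0.61] -0.0002
```

{"op": "arm_command", "data": {"targets": [{"dp": [0.0003, 0, -0.0007], "turn": [0, 0, 0], "grip": -1}, {"dp": [0.0003, 0, -0.0007], "turn": [0, 0, 0], "grip": -1}, {"dp": [0, 0, 0], "turn": [0, 0, 0], "grip": -1}, {"dp": [0, 0, 0], "turn": [0, 0, 0], "grip": -1}]}}

```text
clock: 20.05
position: [0.5727, 0.0142, 0.1825]
ee_rot: [0.4, 0.568, 0.62, -0.365]
contact_force: [-2.5, -18.5, 3.6]
width: -0.0002
```

Run:
```python
from h import *
st()
c=manip.calibration('wrist');w=manip.get_image('wrist');cv2.imwrite('pics/w12.png',w[:,:,::-1])
```

```text
t 20.05 tip rack mm [-31.2   0.3   7. ] F rack [-18.2   4.1   3.6] tilt 24.4 q [-0.23  0.51  1.8   0.48  1.02 -0.61] -0.0002
```

View pics/w12.png

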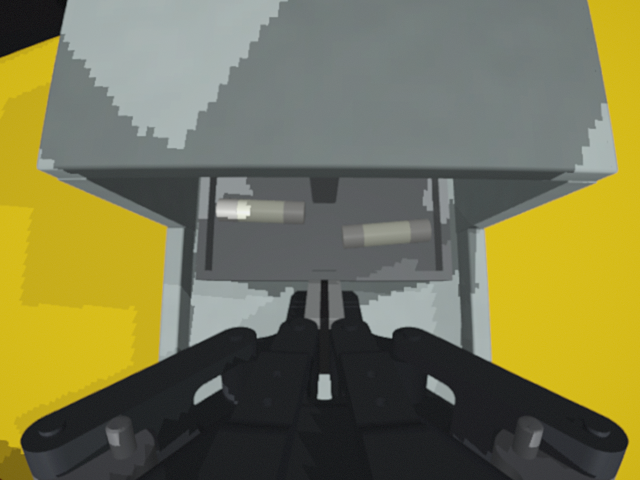

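The tip didn't move as the force went from 15 to 18 N, and total travel since first buffer contact is about 12 mm, so this is the firm stop. I'll back off.

{"op": "arm_command", "data": {"targets": [{"dp": [-0.0008, 0, 0.0018], "turn": [0, 0, 0], "grip": -1}, {"dp": [-0.0017, 0, 0.0036], "turn": [0, 0, 0], "grip": -1}, {"dp": [-0.0034, 0, 0.0072], "turn": [0, 0, 0], "grip": -1}, {"dp": [-0.008, 0, 0.017], "turn": [0, 0, 0], "grip": -1}, {"dp": [-0.012, 0, 0.026], "turn": [0, 0, 0], "grip": -1}, {"dp": [-0.014, 0, 0.03], "turn": [0, 0, 0], "grip": -1}, {"dp": [-0.014, 0, 0.03], "turn": [0, 0, 0], "grip": -1}, {"dp": [-0.01, 0, 0.02], "turn": [0, 0, 0], "grip": -1}]}}

```text
clock: 20.9
position: [0.5855, -0.1331, 0.1829]
ee_rot: [0.396, 0.57, 0.621, -0.363]
contact_force: [-0.1, 0.4, 0.4]
width: -0.0002
```

{"op": "arm_command", "data": {"targets": [{"dp": [-0.02, 0, 0], "turn": [0, 0, 0], "grip": -1}, {"dp": [-0.02, 0, 0], "turn": [0, 0, 0], "grip": -1}, {"dp": [-0.01, 0, 0], "turn": [0, 0, 0], "grip": -1}, {"dp": [0, 0, 0], "turn": [0, 0, 0], "grip": -1}, {"dp": [0, 0, 0], "turn": [0, 0, 0], "grip": -1}]}}

```text
clock: 21.4
position: [0.5868, -0.1518, 0.2279]
ee_rot: [0.396, 0.57, 0.622, -0.363]
contact_force: [-0.0, 1.2, -0.2]
width: -0.0003
```

Run:
```python
from h import *
st()
c=manip.calibration('wrist');w=manip.get_image('wrist');cv2.imwrite('pics/w13.png',w[:,:,::-1]);np.savez('w13.npz',**c)
w=manip.get_image('scene');cv2.imwrite('pics/s13.png',w[:,:,::-1])
w=manip.get_image('top');cv2.imwrite('pics/t13.png',w[:,:,::-1])
```

```text
t 21.4 tip rack mm [-196.1    1.1   53.2] F rack [ 1.2 -0.1 -0.2] tilt 25.0 q [-0.48  0.52  1.63  0.38  1.26 -0.74] -0.0003
```

View pics/w13.png

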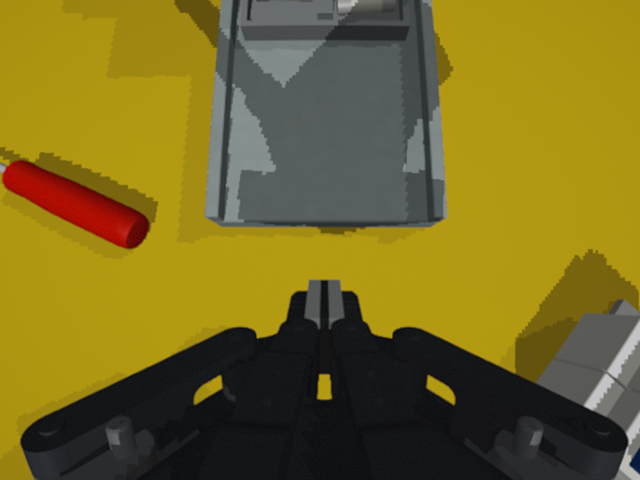

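View pics/s13.png

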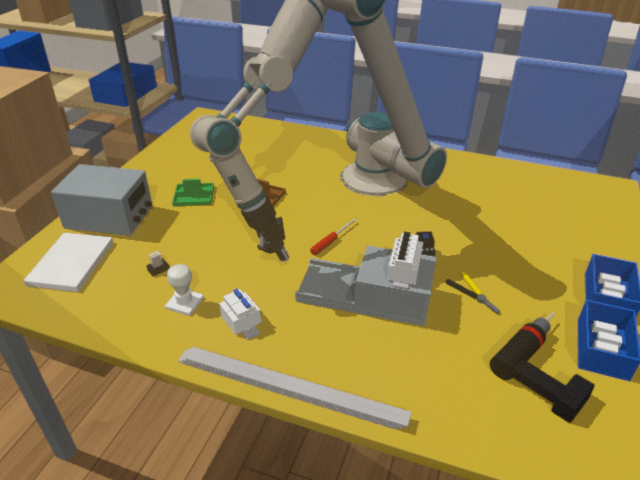

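The tray's rear wall is at (242–409, ~25) in the wrist view and the bystanders look unmoved. One last numeric check before handing in.

Run:
```python
from h import *
c=dict(np.load('w13.npz'))
P=plane(c,[[242,26],[409,26]],.032)-O
print('rear wall rack mm',[(round(1000*p@U,1),round(1000*p@V,1)) for p in P])
a=cv2.imread('pics/t1.png').astype(int);b=cv2.imread('pics/t13.png').astype(int)
for n,(x,y) in dict(contactor=(233,295),breakers=(369,145),pliers=(178,260),screwdriver=(335,290),relay=(481,177),drill=(115,190),lamp=(429,145),rackbrk=(232,212)).items():
    r=lambda i:i[y-18:y+18,x-18:x+18].astype(np.float32).mean(2)
    sh,_=cv2.phaseCorrelate(r(cv2.imread('pics/top0.png')),r(cv2.imread('pics/t13.png')),cv2.createHanningWindow((36,36),cv2.CV_32F));print(n,np.round(sh,2))
manip.sign_off()
```

```text
rear wall rack mm [(np.float64(-24.3), np.float64(53.8)), (np.float64(-24.3), np.float64(-53.6))]
contactor [-0.06  0.  ]
breakers [0.04 0.03]
pliers [0.06 0.06]
screwdriver [ 5.14 -6.73]
relay [0.05 0.08]
drill [0.08 0.22]
lamp [16.22  2.07]
rackbrk [-0.06 -0.01]
the job is handed in; nothing more can be done
```

Run:
```python
import cv2,numpy as np
A=cv2.imread('pics/scene0.png');B=cv2.imread('pics/s13.png')
for n,(x,y) in dict(screwdriver=(332,238),lamp=(183,288)).items():
    t=A[y-18:y+18,x-22:x+22];r=cv2.matchTemplate(B[y-40:y+40,x-45:x+45],t,cv2.TM_CCOEFF_NORMED);_,v,_,p=cv2.minMaxLoc(r);print(n,np.array(p)-[23,22],round(v,3))
```

```text
screwdriver [0 0] 0.995
lamp [0 0] 0.999
```

I carried the tray level to the rack, set it on the porch (about 3 N), and released it. Then I pushed it in from behind with the shut fingertips until the buffer hit its stop, backed off clear, and handed the job in at about 21.5 s. No verdict was reported.

- **Buffer:** The force held near 6 N over roughly 12 mm of travel, which was the buffer moving. It then rose to 18 N with no further motion, so I took that as the firm stop. I did not measure the buffer position directly.
- **Tray position:** The last view puts the rear wall 24 mm before the roof edge (about 21 mm by the fingertips), so the tray centre is about 36–39 mm inside. It is square and within about 1 mm of the middle.
- **Fuses:** All six were in view in the tray during the slide. At the end the roof hid most of them, but nothing suggested any had moved.
- **Bystanders:** The top-view check showed no shift for the contactor, breakers, pliers, relay and drill. It disagreed for the screwdriver and the lamp, probably because the arm or its shadow covered them. Matching those two in the scene view, after handing in, showed 0 px shift.

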